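Snap a price-sign holder shut in the press-stud pliers

ROBOT

A 6-joint arm with a two-finger parallel gripper is mounted at the origin on the work surface. World frame = base frame: x ahead of the robot, y to its left, z up, the work surface at z = 0. Lengths are in m, angles in rad, forces in N, time in s.
With the tool pointing down it reaches from about 0.275 to 1 m from the base axis. Payload 8.4 kg.
Tool frame: the origin (TCP) lies on the centre line of the jaws, within the pads' length; the fingertips stand 17 mm ahead of it and the grasp point (between the pads) lies 2 mm behind it (bot.tcp_to_tips is the y of the fingertips in the tool frame, in m); y points along the fingers, z is the direction in which the jaws open and shut, and the axes are right-handed (so a half turn about y gives the same grasp; the last joint's range is limited). The gripper opens to 85 mm and grips with 20 to 120 N. Pads are 22 mm wide; open, the fingers measure 114 mm over their backs; the gripper's body (76 mm by 85 mm) begins 54 mm behind the grasp point. The pads swing forward as they close: fully open they stand 13 mm farther back than shut.
Start: joints at [1.122, 0.353, 1.633, -0, 1.155, -0.002], TCP at [0.27, 0.564, 0.248] pointing down, gripper open.
Joint ranges: [-2.63, 2.63], [-0.92, 2.1], [0.06, 2.66], [-1.3, 4.44], [0, 2.69], [-3.02, 3.02]. Speed limits (rad/s): [2.22, 2.22, 2.79, 3.14, 3.14, 3.14].

INTERFACE

Orientations are given as a unit quaternion [x, y, z, w].
In Python, from workcell import bot, hand, kinematics, get_obs, vision, hand_in gives the robot as it stands. The module is installed in compiled form; this text tells all that it offers. Calls block until the motion is done:
- bot.reach(position, orientation): joint-space move of the TCP to a pose.
- bot.servo_line(position, ori=None, velocity=0.15): straight line of the TCP; ori=None keeps the orientation; velocity is the mean speed in m/s.
- bot.goto_joints(angles): joint-space move.
- hand.move_gripper(opening, strength=None): finger opening in m; strength is the grip in N (None keeps the last); returns when the fingers have stopped.
- bot.dwell(seconds).
- kinematics.solve_ik(position, orientation): joint angles nearest the present ones, or None.
- get_obs(): the state.
- vision.read_camera(name): name is "scene" or "top" or "wrist"; returns a dict with "frame" (400x640x3 uint8, red, green, blue), "intrinsics" (3x3 intrinsics, pixels), "dist" ([k1, k2, p1, p2, k3] as OpenCV has them; the pictures are not rectified), "view" (4x4, takes a point from world to camera coordinates). Camera axes: x right, y down, z forward; pixel columns grow to the right and rows downward; lengths in m; the calibration is good to about 2 mm. A picture is of the moment at which its call begins. There is no depth.
A pose or a line that the arm cannot do raises bot.IKError and nothing moves.
- hand_in(): hands the job in, once; it reports no verdict.
The state is a dict: "time_s": time; "joint_pos": joint angles; "joint_vel": joint speeds; "joint_efforts": joint torques, N m; "position": TCP position; "orientation": TCP orientation; "wrist_force": force on the tool from outside, world axes, zero at the start; "ft_torque": the same for the moment, N m; "gripper_width": finger opening in m.
Only numpy, scipy, OpenCV 4.12 (cv2) and the standard library are available. Lean on these libraries where they do the work, as an engineer would, in place of code of your own. Each camera call takes 0.05 s, during which the arm holds its last target.

TASK

At the bakeware shop's counter, take the yellow price-sign holder, the one whose brass press stud still stands open, and lay it flat on the white board with its stud centred on the brass anvil under the open jaw of the pliers. Then press the red upper handle of the pliers all the way down until the stud snaps shut, and let the handle spring back open, leaving the holder where it lies.

Things in the scene. Friction and masses are not known exactly. Their poses are not given: they have to be found in the camera images.
- sign_stud (a point): Yellow holder (loose, 90 g): point on its underside below the stud's centre. x runs along the black base strip (125 x 30 x 5 mm) from panel to stud end, 12 mm past the stud; z up. Grip it by the upright yellow panel: centre 85 mm behind the stud (-x), 50 mm along x, 10 mm thick in y, top 65 mm above the underside. Starts on the counter (height 0) among a blue and a green one, studs shut.
- stud_cap (a joint): How far the stud's brass cap (18 mm wide, 4 mm thick) is pressed down, m: 0 open (cap top 15 mm above the holder's underside), 0.006 shut (9 mm). A tight snap fit: it takes about 6 N on the cap, and the cap stays down when let go.
- anvil (a point): Centre of the 38 mm brass disc flush in the fixed white board's flat top, 12 mm above the counter. x runs along the pliers, handle to hinge; y left; z up. Board: x -70 to +100, y -125 to +40 mm. Holder slides in from -y, strip along y, panel to -y. The 32 mm round jaw above, open, clears the board by 28 mm; its arm is 20 mm wide; hinge at x +75 mm, 57 mm tall.
- handle (a point): Top of the upper arm's red grip (70 x 30 mm), 190 mm from the hinge, 25 mm from the grip's rear end; z is normal to the grip. Sprung open it is 107 mm above the counter; fully pressed 47 mm, at a hard stop, and then at x -115, y 0 mm from the anvil. It swings about the hinge (up to 8 mm in x), takes 3 N, or 6 N with an open stud in the jaw, and springs back when let go.
Mind the look-alikes: they are no part of the job. What is shaped like the part that bears sign_stud but purple or turquoise is not meant.

How it is judged:
By the outcome, as a careful person would: the job done as asked, in the order asked, and still so for the second after the job is handed in, with the robot touching nothing.
It also fails if it takes over 48 s, if anything falls off the work surface, if the arm or the gripper's body presses on something with over 40 N, if the wrist force passes 120 N, or if a joint passes its speed limit or range.

## Working session

There is one attempt and no reset: what is moved stays moved. The work goes in short steps, each a Python script; the robot and the scene stay as the last script left them, time stands still between calls to the robot, and variables do not carry over. Pictures are saved under pics/ and viewed, and the job is handed in when it is done.

```bash
mkdir -p pics
python3 - <<'E'
from workcell import *
import cv2,pickle
d={}
for n in ["scene","top","wrist"]:
    r=vision.read_camera(n); d[n]=r
    cv2.imwrite(f"pics/a_{n}.png",r["frame"][:,:,::-1])
    print(n,r["view"].round(3).tolist(),r["intrinsics"].round(1).tolist(),r["dist"])
pickle.dump(d,open("a.pkl","wb"))
o=get_obs();print(o, bot.tcp_to_tips)
E
```

```text
scene [[0.193, 0.981, 0.023, -0.049], [0.63, -0.106, -0.769, -0.277], [-0.752, 0.163, -0.639, 1.527], [0.0, 0.0, 0.0, 1.0]] [[517.5, 0.0, 318.7], [0.0, 517.5, 208.3], [0.0, 0.0, 1.0]] [0.04416218 0.         0.         0.         0.        ]
top [[-0.018, -1.0, 0.012, -0.07], [-0.995, 0.017, -0.096, 0.562], [0.096, -0.014, -0.995, 1.113], [0.0, 0.0, 0.0, 1.0]] [[462.4, 0.0, 317.0], [0.0, 462.4, 209.3], [0.0, 0.0, 1.0]] [-0.07139807  0.          0.          0.          0.        ]
wrist [[0.432, 0.902, -0.001, -0.624], [0.869, -0.416, 0.268, -0.035], [0.242, -0.117, -0.963, 0.377], [0.0, 0.0, 0.0, 1.0]] [[349.3, 0.0, 323.6], [0.0, 349.3, 201.8], [0.0, 0.0, 1.0]] [-0.06070082  0.          0.          0.          0.        ]
{'time_s': 0.15, 'joint_pos': array([ 1.12160787e+00,  3.53507433e-01,  1.63395865e+00, -1.08627508e-05,
        1.15517878e+00, -2.40682906e-03]), 'joint_vel': array([-0.00026168, -0.00139644, -0.00263401, -0.00118926,  0.00079916,
       -0.00141964]), 'joint_efforts': array([ 1.40946984e-03, -6.05641294e+01, -3.42337239e+01, -3.65870619e-05,
        6.16853635e-03,  1.81590133e-05]), 'position': array([0.26990104, 0.5633442 , 0.24772464]), 'orientation': array([ 0.6899001 , -0.15672896,  0.15656923, -0.68917339]), 'wrist_force': array([ 0.1640959 ,  0.45654485, -0.36141326]), 'ft_torque': array([-0.00178198,  0.00026016,  0.01230355]), 'gripper_width': 0.08540487205498015} 0.017
```

View pics/a_top.png

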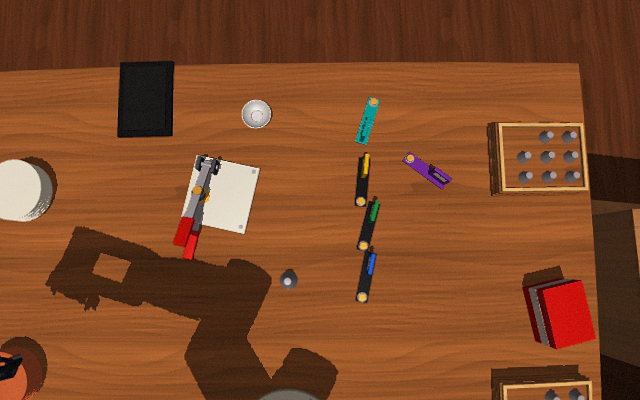

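View pics/a_scene.png

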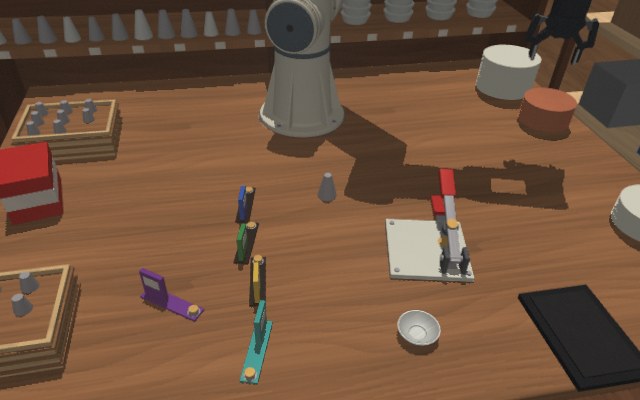

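View pics/a_wrist.png

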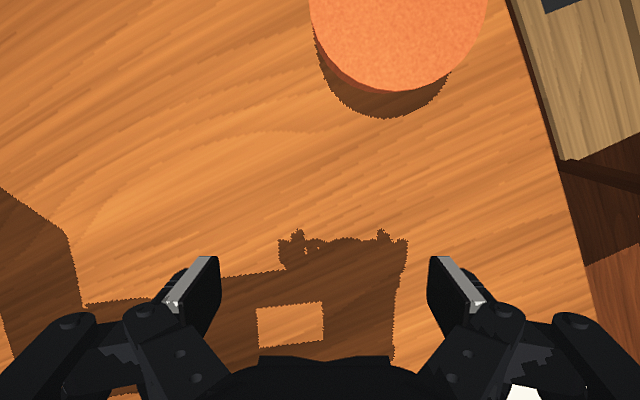

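Top view: yellow holder with stud at (361,201) and panel near (366,166). The board is around (222,195), pliers jaw at (198,190), and the red handles at (187,235). I'll zoom in and then localise them.

```bash
cat > h.py <<'E'
import numpy as np,cv2,pickle
def unproj(r,uv,z):
    K=r["intrinsics"];V=r["view"]
    p=cv2.undistortPoints(np.array([[uv]],float),K,np.array(r["dist"]))[0,0]
    R=V[:3,:3];c=-R.T@V[:3,3];d=R.T@np.array([p[0],p[1],1.])
    return c+d*(z-c[2])/d[2]
def proj(r,P):
    V=r["view"];P=np.atleast_2d(np.asarray(P,float))
    return cv2.projectPoints(P,cv2.Rodrigues(V[:3,:3])[0],V[:3,3],r["intrinsics"],np.array(r["dist"]))[0][:,0]
def crop(r,x0,y0,x1,y1,s,name):
    cv2.imwrite(name,cv2.resize(r["frame"][y0:y1,x0:x1,::-1],None,fx=s,fy=s,interpolation=cv2.INTER_CUBIC))
E
python3 - <<'E'
from h import *
d=pickle.load(open("a.pkl","rb"))
crop(d["top"],165,145,265,265,5,"pics/b1.png")
crop(d["top"],335,145,395,215,8,"pics/b2.png")
crop(d["scene"],380,160,480,285,4,"pics/b3.png")
crop(d["scene"],220,240,300,320,7,"pics/b4.png")
r=d["top"]
for n,uv,z in [("stud",(361,201),.015),("panelfar",(367,154),.065)]: print(n,unproj(r,uv,z))
E
```

```text
stud [ 0.58062436 -0.19072981  0.015     ]
panelfar [ 0.68924477 -0.20299969  0.065     ]
```

View pics/b1.png

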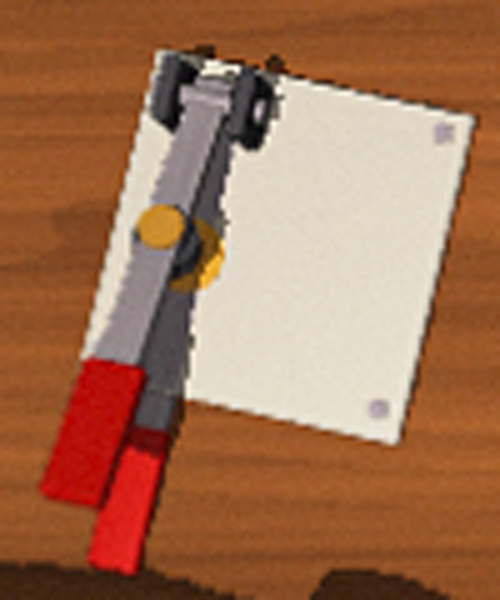

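View pics/b2.png

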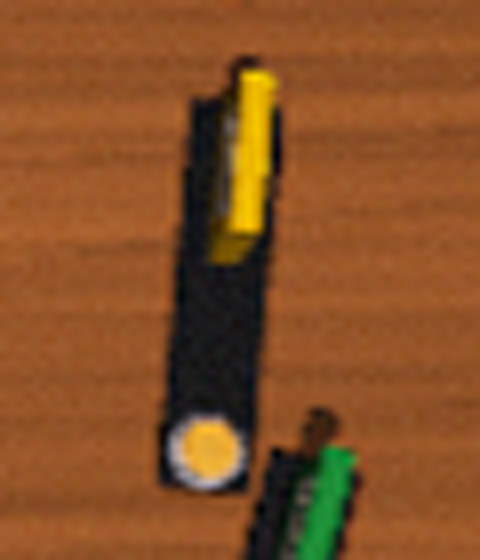

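View pics/b3.png

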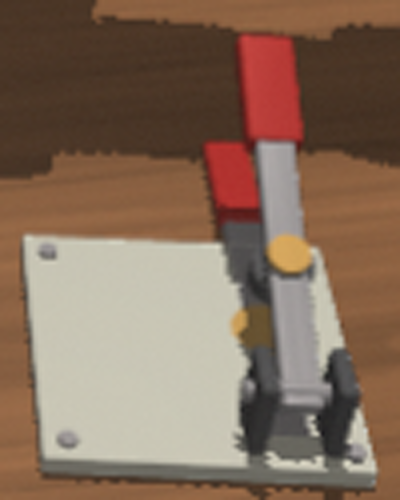

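View pics/b4.png

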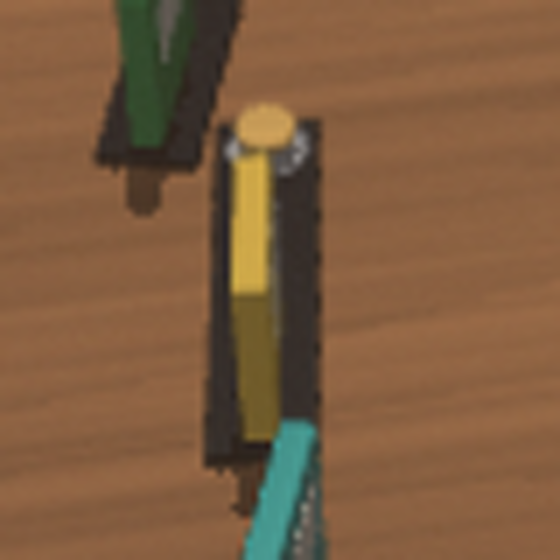

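```bash
cat > fit.py <<'E'
from h import *
from scipy.optimize import least_squares
def fit(obs,x0):
    def T(p,P):
        P=np.asarray(P,float);c,s=np.cos(p[2]),np.sin(p[2])
        return np.c_[p[0]+c*P[:,0]-s*P[:,1],p[1]+s*P[:,0]+c*P[:,1],P[:,2]]
    def f(p): return np.concatenate([(proj(r,T(p,P))-uv).ravel() for r,P,uv in obs])
    s=least_squares(f,x0,loss="soft_l1"); return s.x,f(s.x).reshape(-1,2).round(1).tolist()
E
python3 - <<'E'
from fit import *
d=pickle.load(open("a.pkl","rb"));t,s=d["top"],d["scene"]
def un(pts,o,k): return (np.array(pts)+.5)/k-.5+np.array(o)
bt=(t,[(.1,.04,.012),(.1,-.125,.012),(-.07,-.125,.012)],un([(158,52),(475,116),(397,441)],(165,145),5))
bs=(s,[(.1,.04,.012),(.1,-.125,.012),(-.07,-.125,.012)],un([(377,468),(42,460),(23,237)],(380,160),4))
st=(t,[(0,0,.015),(.012,.015,.005),(.012,-.015,.005),(-.113,.015,.005),(-.06,0,.065),(-.11,0,.065)],un([(207,450),(245,490),(160,486),(280,100),(246,233),(257,72)],(335,145),8))
st2=(t,[(0,0,.015),(.012,-.015,.005),(.012,.015,.005),(-.113,-.015,.005),(-.06,0,.065),(-.11,0,.065)],st[2])
ss=(s,[(0,0,.015),(-.11,0,.065),(-.06,0,.065)],un([(265,126),(251,293),(252,153)],(220,240),7))
for n,ob,x0 in [("board",[bt],(.55,.15,-.2)),("board",[bs],(.55,.15,-.2)),("board",[bt,bs],(.55,.15,-.2)),("sign",[st],(.58,-.19,3.14)),("sign2",[st2],(.58,-.19,3.14)),("sign s",[ss],(.58,-.19,3.14)),("both",[st2,ss],(.58,-.19,3.14))]:
    print(n,*fit(ob,x0))
E
```

```text
board [ 0.60052771  0.20755549 -0.22731715] [[-0.1, -0.6], [-0.2, -0.1], [0.4, 0.8]]
board [ 0.60135276  0.20584368 -0.22522623] [[0.5, 1.1], [0.1, -0.4], [-0.9, -0.8]]
board [ 0.60067346  0.20679357 -0.22645685] [[0.1, -0.7], [0.1, -0.2], [0.7, 0.7], [0.8, 0.8], [0.4, -0.7], [-0.6, -1.1]]
sign [ 0.58181143 -0.19005446  3.03249196] [[0.3, -0.3], [0.6, 0.4], [-0.6, -0.2], [0.2, 0.7], [-0.4, -0.2], [-0.1, -0.3]]
sign2 [ 0.5813469  -0.18944135  3.00029654] [[0.0, -0.1], [-11.6, -0.7], [10.9, 1.3], [-10.3, -0.3], [0.2, 0.1], [1.1, 0.0]]
sign s [ 0.58305178 -0.19172041  3.02996122] [[-0.1, -0.0], [-0.1, -0.0], [0.1, 0.0]]
both [ 0.58192017 -0.19096325  3.02153294] [[0.6, -0.3], [-10.9, -0.8], [11.6, 0.9], [-10.7, -0.5], [0.3, -0.2], [0.8, -0.3], [0.3, -0.4], [-0.2, -0.5], [0.2, -0.4]]
```

```bash
cat > cfg.py <<'E'
from fit import *
from scipy.spatial.transform import Rotation as Rot
AN=np.array([.6007,.2068]);AY=-.2265
def ori(zyaw): # tool down, jaw axis at heading zyaw
    z=np.array([np.cos(zyaw),np.sin(zyaw),0]);y=np.array([0,0,-1.]);x=np.cross(y,z)
    return Rot.from_matrix(np.c_[x,y,z]).as_quat()
def B(x,y): # board frame -> world
    c,s=np.cos(AY),np.sin(AY);return AN+np.array([c*x-s*y,s*x+c*y])
E
python3 - <<'E'
from cfg import *
from workcell import *
S=np.array([.5822,-.1907]);Y=3.032
pc=S-.085*np.array([np.cos(Y),np.sin(Y)])
gp=B(0,-.085)
for sg in (1,-1):
    print(kinematics.solve_ik([*pc,.2],ori(Y+sg*np.pi/2)),kinematics.solve_ik([*gp,.055],ori(AY+np.pi/2+sg*np.pi/2)))
    for b in (0,np.pi/2): print(kinematics.solve_ik([*B(-.11,0),.06],ori(AY+b+sg*np.pi/2)))
E
```

```text
[-2.93597694e-01  5.05228121e-01  1.51020208e+00 -4.44089210e-16
  1.12616245e+00  1.38679129e+00] [ 2.07485682e-01  5.48082534e-01  1.83216734e+00 -4.44089210e-16
  7.61342783e-01 -2.70760697e+00]
[ 4.35867028e-01  4.84226709e-01  1.94055445e+00 -4.44089210e-16
  7.16811499e-01 -9.08429299e-01]
[ 4.35867028e-01  4.84226709e-01  1.94055445e+00 -4.44089210e-16
  7.16811499e-01 -2.47922563e+00]
[-2.93597694e-01  5.05228121e-01  1.51020208e+00 -4.44089210e-16
  1.12616245e+00 -1.75480137e+00] [ 2.07485682e-01  5.48082534e-01  1.83216734e+00 -4.44089210e-16
  7.61342783e-01  4.33985682e-01]
[ 4.35867028e-01  4.84226709e-01  1.94055445e+00 -4.44089210e-16
  7.16811499e-01  2.23316335e+00]
[ 4.35867028e-01  4.84226709e-01  1.94055445e+00 -4.44089210e-16
  7.16811499e-01  6.62367028e-01]
```

Run:
```python
from cfg import *
from workcell import *
S=np.array([.5822,-.1907]);Y=3.032
pc=S-.085*np.array([np.cos(Y),np.sin(Y)])
bot.reach([*pc,.19],ori(Y-np.pi/2))
r=vision.read_camera("wrist");pickle.dump(r,open("w1.pkl","wb"))
cv2.imwrite("pics/c1.png",r["frame"][:,:,::-1])
o=get_obs();print(o["time_s"],o["position"],pc)
print(proj(r,[[*S,.015],[*pc,.065]]))
```

```text
3.225 [ 0.66691333 -0.19920171  0.190082  ] [ 0.66669006 -0.19999674]
[[322.54560816  83.40218805]
 [322.29810943 199.61625908]]
```

View pics/c1.png

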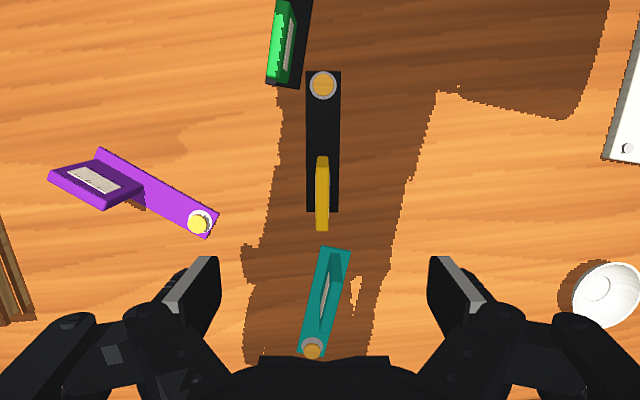

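The wrist view confirms the fit: stud seen at (323,84.5), predicted (322.5,83.4), and the panel is centred at column 322. Grasping now.

Run:
```python
from cfg import *
from workcell import *
S=np.array([.5822,-.1907]);Y=3.032
pc=S-.085*np.array([np.cos(Y),np.sin(Y)])
hand.move_gripper(.05,60)
bot.servo_line([*pc,.042],ori(Y-np.pi/2),velocity=.12)
o=get_obs();print(o["time_s"],o["position"],o["wrist_force"])
hand.move_gripper(0,60)
o=get_obs();print(o["time_s"],o["position"],o["wrist_force"],o["gripper_width"])
p=o["position"].copy();p[2]+=.07
bot.servo_line(p,velocity=.12)
o=get_obs();print(o["time_s"],o["position"],o["wrist_force"],o["gripper_width"])
d={}
for n in ["top","scene","wrist"]:
    r=vision.read_camera(n);d[n]=r;cv2.imwrite(f"pics/d_{n}.png",r["frame"][:,:,::-1])
d["tcp"]=get_obs()["position"];pickle.dump(d,open("d.pkl","wb"))
st=p[:2]+.085*np.array([np.cos(Y),np.sin(Y)])
print(proj(d["wrist"],[[*st,d["tcp"][2]-.042+.015]]),proj(d["scene"],[[*st,d["tcp"][2]-.042+.015]]))
crop(d["scene"],200,180,320,320,4,"pics/d_sc.png")
```

```text
5.05 [ 0.66732249 -0.20020272  0.04293628] [0.51907911 1.15497354 0.33044723]
5.4917 [ 0.66690448 -0.20009263  0.0424535 ] [-0.62846949  0.31038873  3.39871347] 0.009356371591988632
6.225 [ 0.66642952 -0.19994319  0.11190326] [-0.04421226  0.49157446 -1.11479278] 0.00989644185848077
[[322.92288163  64.38367448]] [[255.93643331 231.95634287]]
```

View pics/d_wrist.png

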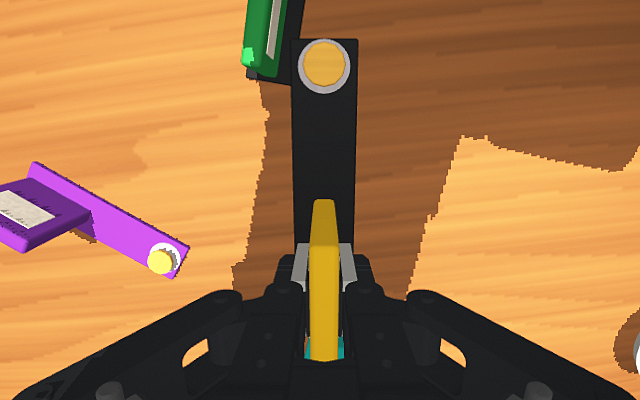

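View pics/d_sc.png

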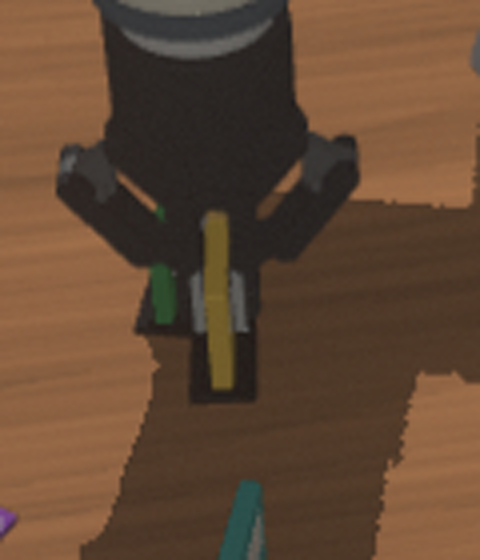

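Lifted cleanly: stud at (323.5,63.5) against a predicted (322.9,64.4). Carrying it to beside the anvil.

Run:
```python
from cfg import *
from workcell import *
o=get_obs();p=o["position"].copy();p[2]=.2
bot.servo_line(p,velocity=.15)
q=ori(AY)   # AY+pi/2-pi/2
h=B(0,-.085-.075)
bot.reach([*h,.2],q)
bot.servo_line([*h,.10],q,velocity=.12)
bot.dwell(.2)
o=get_obs();d={}
for n in ["top","scene","wrist"]:
    r=vision.read_camera(n);d[n]=r;cv2.imwrite(f"pics/e_{n}.png",r["frame"][:,:,::-1])
d["tcp"]=o["position"];d["q"]=o["orientation"];pickle.dump(d,open("e.pkl","wb"))
V=d["wrist"]["view"];print(o["time_s"],o["position"],h,-V[:3,:3].T@V[:3,3],Rot.from_quat(o["orientation"]).as_matrix().round(3).tolist())
a=[*B(0,0),.012];st=o["position"]+np.r_[B(0,.085)-AN,-.042+.015]
print("anvil",proj(d["wrist"],[a]),"stud",proj(d["wrist"],[st]),"corners",proj(d["wrist"],[[*B(-.07,-.125),.012],[*B(.1,-.125),.012]]))
```

```text
10.0917 [0.56524306 0.05092649 0.10074803] [0.56476907 0.05088666] [0.57990307 0.11709371 0.22492313] [[-0.225, 0.001, 0.974], [-0.974, 0.0, -0.225], [-0.0, -1.0, 0.001]]
anvil [[323.23303405 -68.83177738]] stud [[324.42677201  62.02200363]] corners [[209.7605497  160.95467458]
 [484.0489363  161.22032442]]
```

View pics/e_wrist.png

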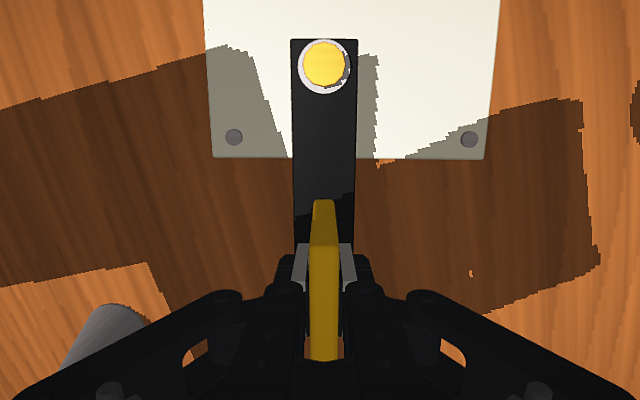

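View pics/e_scene.png

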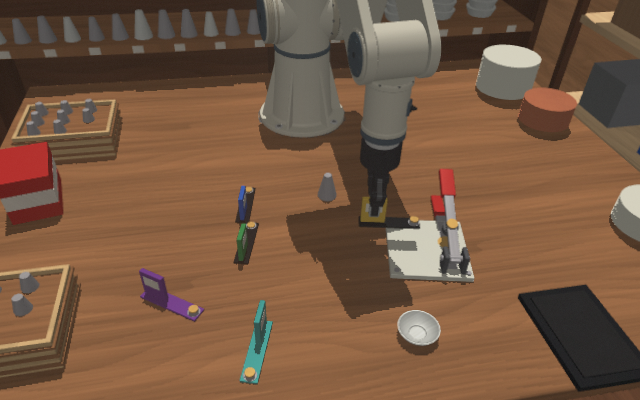

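Run:
```python
from cfg import *
d=pickle.load(open("e.pkl","rb"))
crop(d["wrist"],195,30,360,170,4,"pics/f1.png");crop(d["wrist"],400,60,510,170,5,"pics/f2.png")
crop(d["top"],165,145,285,265,5,"pics/f3.png")
```

```text
(no output)
```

View pics/f1.png

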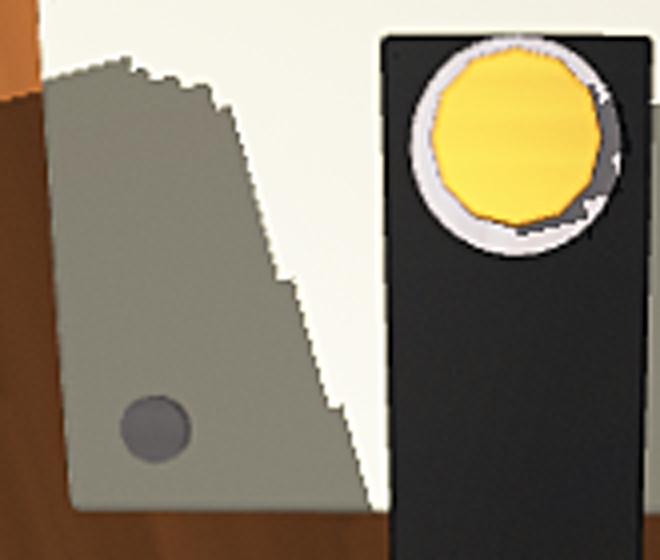

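View pics/f2.png

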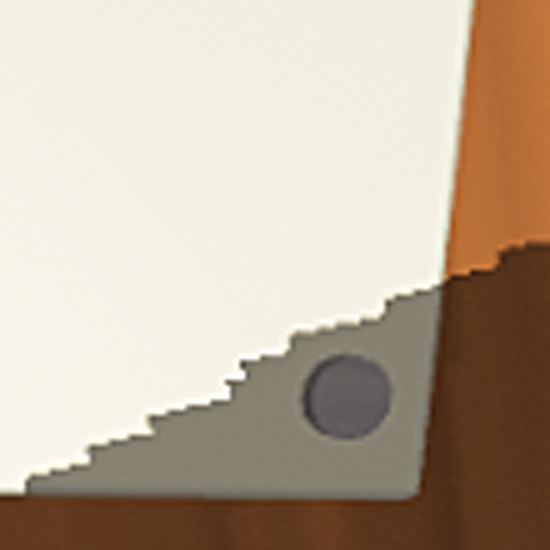

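View pics/f3.png

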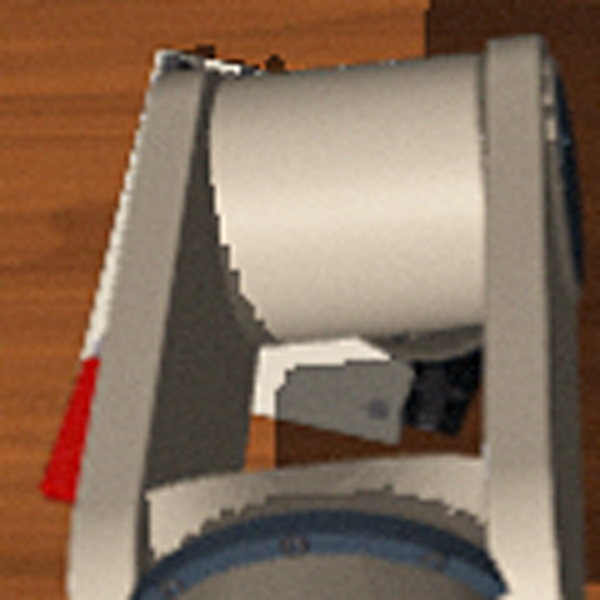

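Run:
```python
from cfg import *
d=pickle.load(open("e.pkl","rb"));w=d["wrist"];tcp=d["tcp"]
c1=unproj(w,(212.9,157.9),.012);c2=unproj(w,(483.3,159.1),.012)
yaw=np.arctan2(*(c2-c1)[1::-1]);print(c1,c2,np.linalg.norm(c2-c1),yaw)
# anvil: from midpoint
R=lambda a:np.array([[np.cos(a),-np.sin(a)],[np.sin(a),np.cos(a)]])
m=(c1+c2)[:2]/2
for a in (yaw,AY): print("anvil wrist",m-R(a)@[.015,-.125],"d in board frame",R(AY).T@(m-R(a)@[.015,-.125]-AN))
st=unproj(w,(323.9,64.1),tcp[2]-.042+.015)[:2]
print("stud rel tcp in board frame",R(AY).T@(st-tcp[:2]))
e=unproj(w,(323.8,39.1),tcp[2]-.042+.005)[:2];print("end rel",R(AY).T@(e-tcp[:2]))
```

```text
[0.50689731 0.1020731  0.012     ] [0.6697541  0.06396639 0.012     ] 0.16725565638140444 -0.22985374630285205
anvil wrist [0.6021996  0.20814973] d in board frame [0.00115819 0.00165202]
anvil wrist [0.60177987 0.20819556] d in board frame [0.00073889 0.00160242]
stud rel tcp in board frame [-0.00021458  0.08419183]
end rel [-0.0002378   0.09552546]
```

Run:
```python
from cfg import *
from workcell import *
q=ori(AY)
h=B(0.0006,-.160);bot.servo_line([*h,.0595],q,velocity=.1)
f=B(.0006,-.0835);bot.servo_line([*f,.0595],q,velocity=.06)
bot.dwell(.1)
o=get_obs();d={}
for n in ["top","scene","wrist"]:
    r=vision.read_camera(n);d[n]=r;cv2.imwrite(f"pics/g_{n}.png",r["frame"][:,:,::-1])
d["tcp"]=o["position"];pickle.dump(d,open("g.pkl","wb"))
print(o["time_s"],o["position"],f,o["wrist_force"])
crop(d["wrist"],240,0,420,140,4,"pics/g_w.png");crop(d["scene"],360,170,480,285,5,"pics/g_s.png")
w=d["wrist"];print(proj(w,[[*AN,.012],[*B(.0007,.0016),.012]]))
```

```text
12.325 [0.58247198 0.12497295 0.05951501] [0.58253322 0.12529799] [-0.06804408  0.2135385  -1.12761193]
[[322.5117973   70.25149377]
 [324.01382413  66.65303929]]
```

View pics/g_wrist.png

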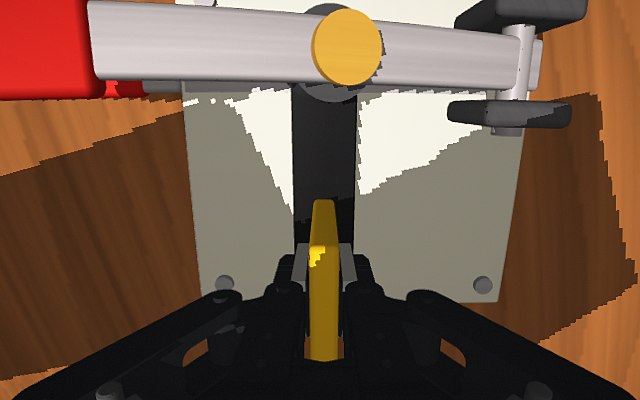

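View pics/g_w.png

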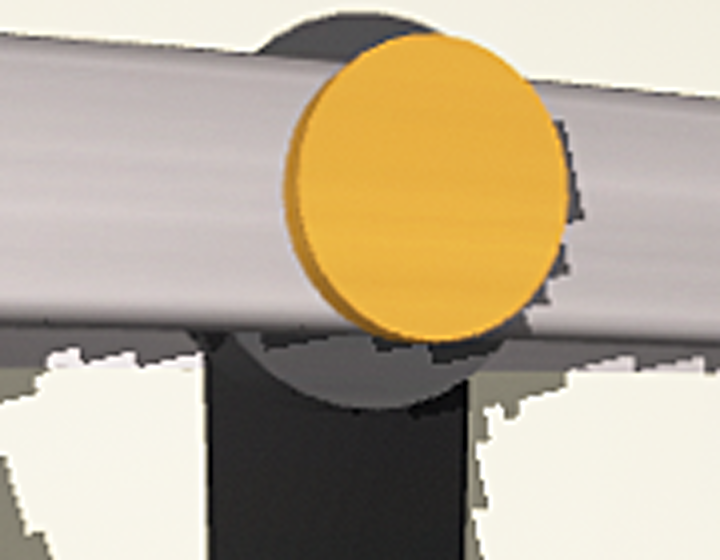

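View pics/g_s.png

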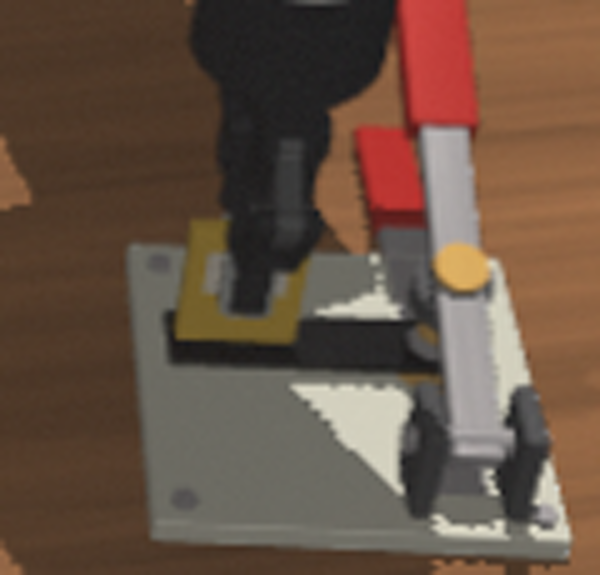

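Run:
```python
from cfg import *
d=pickle.load(open("g.pkl","rb"));w=d["wrist"];
R=lambda a:np.array([[np.cos(a),-np.sin(a)],[np.sin(a),np.cos(a)]])
bf=lambda p:R(AY).T@(np.asarray(p)[:2]-AN)
print("pred corners",proj(w,[[*B(-.07,-.125),.012],[*B(.1,-.125),.012]]))
for z in (.04,.045,.05): print(z,"jaw edge bf",bf(unproj(w,(331,101.7),z)),bf(unproj(w,(331,3.2),z)))
print("tcp bf",bf(d["tcp"]))
crop(w,190,260,300,320,6,"pics/h1.png");crop(w,420,260,530,320,6,"pics/h2.png")
crop(w,170,80,210,110,10,"pics/h3.png")
```

```text
pred corners [[198.92368933 306.40550008]
 [498.09534768 305.40248605]]
0.04 jaw edge bf [ 0.00343016 -0.0145213 ] [0.00327251 0.02162614]
0.045 jaw edge bf [ 0.00332426 -0.01456885] [0.00317208 0.02032265]
0.05 jaw edge bf [ 0.00321835 -0.0146164 ] [0.00307165 0.01901916]
tcp bf [ 0.00061331 -0.08383048]
```

View pics/h1.png

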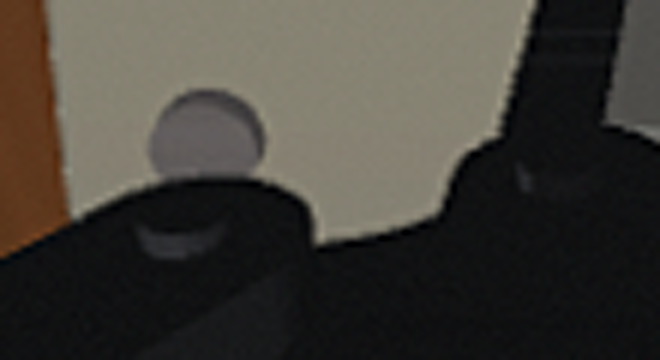

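View pics/h2.png

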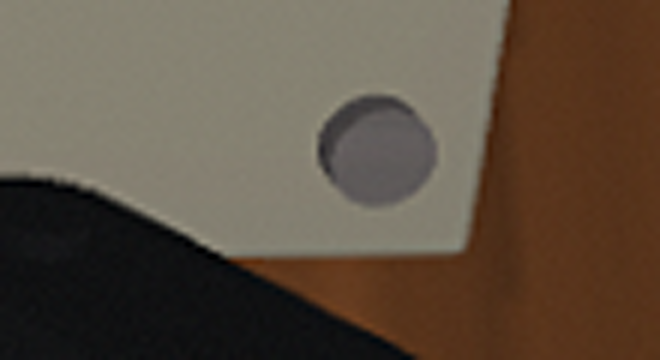

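Run:
```python
from cfg import *
from workcell import *
q=ori(AY);f=B(.0008,-.0825)
bot.servo_line([*f,.0595],q,velocity=.03)
for z in (.0565,.0552,.0546,.0541):
    bot.servo_line([*f,z],q,velocity=.03);o=get_obs();print(o["time_s"],o["position"],o["wrist_force"])
    if o["wrist_force"][2]>4: break
hand.move_gripper(.05)
o=get_obs();print(o["time_s"],o["position"],o["wrist_force"])
bot.servo_line([*f,.13],q,velocity=.12)
g=B(.0008,-.13);bot.servo_line([*g,.2],q,velocity=.2)
o=get_obs();d={}
for n in ["top","scene","wrist"]:
    r=vision.read_camera(n);d[n]=r;cv2.imwrite(f"pics/i_{n}.png",r["frame"][:,:,::-1])
d["tcp"]=o["position"];pickle.dump(d,open("i.pkl","wb"))
print(o["time_s"],o["wrist_force"])
crop(d["wrist"],200,0,460,200,3,"pics/i_w.png");crop(d["scene"],360,170,480,285,5,"pics/i_s.png")
w=d["wrist"];print(proj(w,[[*AN,.012],[*AN,.027],[*B(0,-.085),.077],[*B(-.07,-.125),.012],[*B(.1,-.125),.012]]))
```

```text
12.975 [0.58269846 0.12617479 0.05617618] [ 0.22535507 -0.05317968 -0.73308136]
13.225 [0.58292325 0.12622863 0.05510397] [-0.75816818 -0.25931054 -1.0625756 ]
13.475 [0.58292675 0.12621399 0.0545758 ] [-0.33255945  0.16239825 -1.56605434]
13.725 [0.58302789 0.12625848 0.05443137] [-1.80196451 -0.61501718  4.28019388]
14.1917 [0.58293479 0.12621006 0.05402629] [-0.17134093 -0.13359421  1.52876904]
15.55 [-0.45881302  0.64114055 -0.34953891]
[[324.17113772  28.05233816]
 [324.17488836  23.9886146 ]
 [324.09650986 139.24081244]
 [247.06099419 176.97342349]
 [433.77774587 177.17745236]]
```

View pics/i_wrist.png

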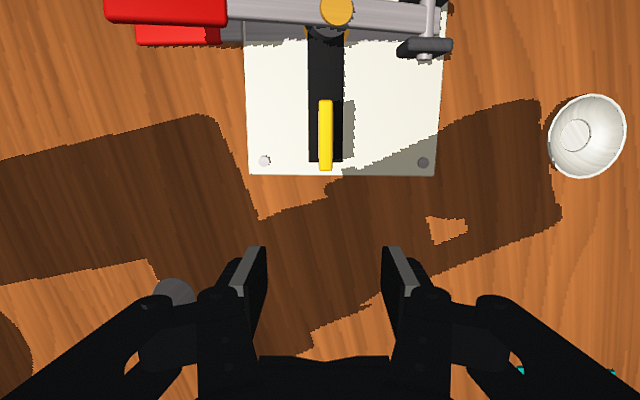

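View pics/i_s.png

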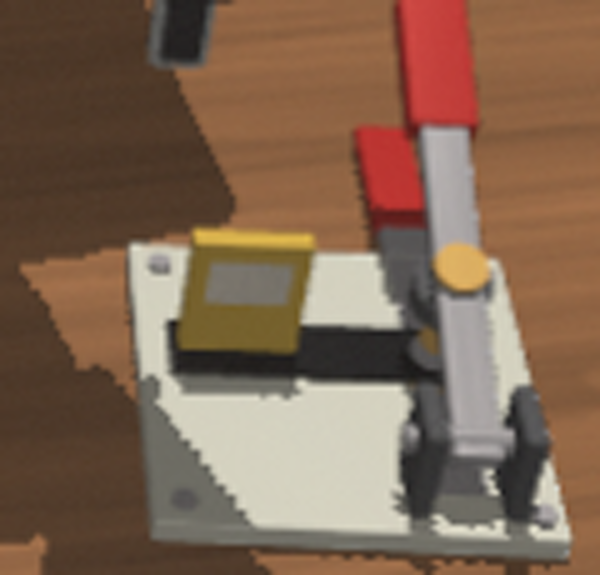

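Run:
```python
from cfg import *
d=pickle.load(open("i.pkl","rb"))
crop(d["wrist"],235,85,450,185,3.7,"pics/j1.png");crop(d["wrist"],290,10,370,60,9,"pics/j2.png")
```

```text
(no output)
```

View pics/j1.png

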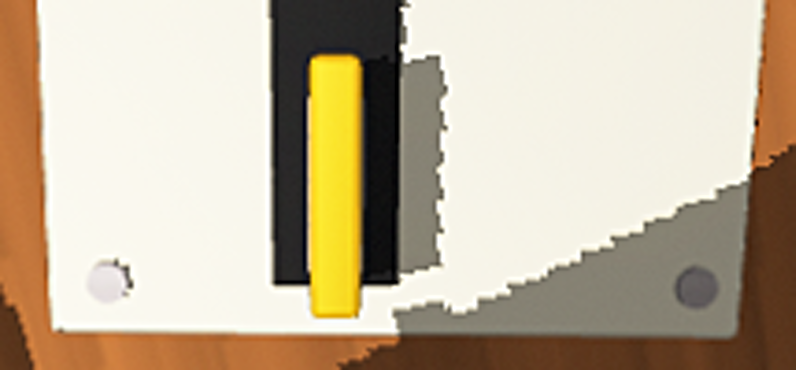

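View pics/j2.png

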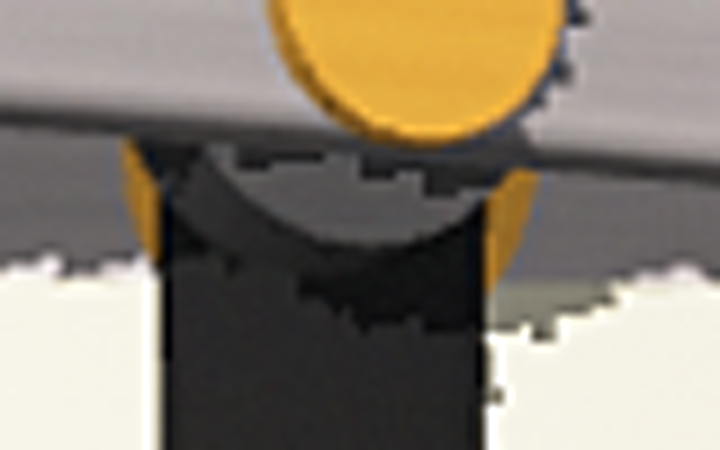

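Run:
```python
from cfg import *
d=pickle.load(open("i.pkl","rb"));w=d["wrist"]
R=lambda a:np.array([[np.cos(a),-np.sin(a)],[np.sin(a),np.cos(a)]])
bf=lambda p:(R(AY).T@(np.asarray(p)[:2]-AN)*1000).round(2)
u=lambda x,y,z,k=3.7,o=(235,85):bf(unproj(w,((x+.5)/k-.5+o[0],(y+.5)/k-.5+o[1]),z))
print("corners",u(52,332,.012),u(737,338,.012),"strip end",u(274,285,.017),u(399,285,.017))
k,o=9,(290,10)
print("disc cross",u(160,258,.012,k,o),u(486,290,.012,k,o),"outer",u(122,142,.012,k,o),u(538,172,.012,k,o),"strip",u(160,300,.017,k,o),u(485,300,.017,k,o))
```

```text
corners [ -68.38 -122.59] [  99.95 -123.9 ] strip end [ -13.57 -110.26] [  16.22 -110.24]
disc cross [-13.93  -7.88] [ 16.08 -10.65] outer [-17.31   2.13] [20.71 -0.43] strip [-13.74 -12.34] [ 15.74 -12.33]
```

Measured in one wrist frame, the stud sits within about 0.6 mm of the disc centre. Next I press the handle.

Run:
```python
from cfg import *
from workcell import *
AN[:]=B(.0010,.0015)
q=ori(AY)
hand.move_gripper(0,40)
bot.reach([*B(-.107,0),.18],q)
bot.servo_line([*B(-.107,0),.132],q,velocity=.12)
o=get_obs();print(o["time_s"],o["position"],o["wrist_force"])
def X(t): return -.115+.008*min(1,max(0,(t-.047)/.06))**2
for tip in list(np.arange(.107,.052,-.006))+[.051,.050,.049,.048,.0475,.047,.0465,.046,.0455,.045,.0445,.044]:
    bot.servo_line([*B(X(tip),0),tip+.017],q,velocity=.06)
    o=get_obs();print(round(o["time_s"],2),round(tip,4),o["position"].round(4),o["wrist_force"].round(1))
    if o["wrist_force"][2]>25: break
d={}
for n in ["scene","top"]:
    r=vision.read_camera(n);d[n]=r
pickle.dump(d,open("k.pkl","wb"))
crop(d["scene"],360,160,480,285,4.6,"pics/k_s.png")
```

```text
17.5 [0.49829409 0.23146216 0.13216348] [ 0.40943327 -0.04029122  0.11252084]
17.78 0.107 [0.4979 0.232  0.1241] [-0.1 -0.8  0.2]
18.03 0.101 [0.496  0.2324 0.1177] [-1.7  0.1 -0.1]
18.28 0.095 [0.4946 0.2327 0.1116] [-0.2 -0.5  1.2]
18.53 0.089 [0.4935 0.2329 0.1056] [-0.2 -0.8  0.9]
18.78 0.083 [0.4926 0.2332 0.0996] [-0.7 -0.8  1.8]
19.03 0.077 [0.4917 0.2333 0.0936] [ 0.3 -0.3  2.2]
19.28 0.071 [0.491  0.2335 0.0876] [-0.7  0.   1.4]
19.53 0.065 [0.4908 0.2338 0.0818] [-0.1  1.3  2.5]
19.78 0.059 [0.4903 0.2338 0.0759] [0.9 1.  2.6]
20.03 0.053 [0.4901 0.2339 0.07  ] [0.2 0.3 2.3]
20.28 0.051 [0.49   0.2339 0.0681] [0.8 0.6 2.7]
20.53 0.05 [0.4899 0.2339 0.067 ] [-0.4  2.2  3.8]
20.78 0.049 [0.4899 0.2339 0.066 ] [-0.6  1.7  3.9]
21.03 0.048 [0.4899 0.2339 0.0651] [-1.6  2.   6.3]
21.28 0.0475 [0.4898 0.2339 0.0649] [-2.3  1.   8.6]
21.53 0.047 [0.4898 0.2339 0.0647] [-3.5  1.5 13.5]
21.78 0.0465 [0.4898 0.2339 0.0644] [-4.2  1.2 16.6]
22.03 0.046 [0.4899 0.234  0.0642] [-4.9 -0.1 21.7]
22.28 0.0455 [0.4899 0.234  0.064 ] [-6.7  0.  25.1]
```

View pics/k_s.png

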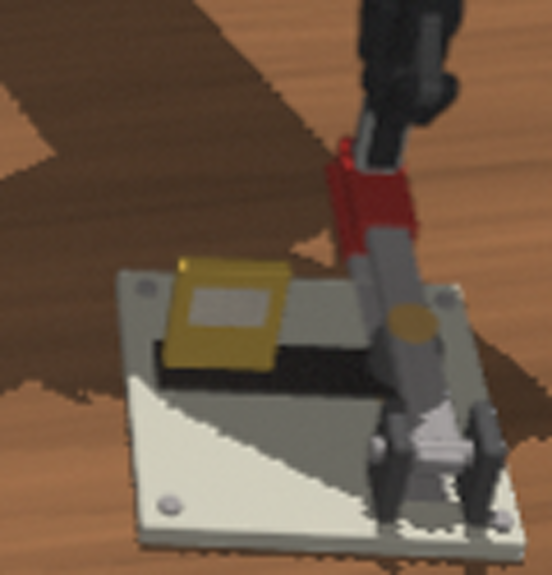

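Run:
```python
from cfg import *
from workcell import *
AN[:]=B(.0010,.0015)
q=ori(AY)
bot.dwell(.3);print(get_obs()["wrist_force"],get_obs()["position"])
bot.servo_line([*B(-.112,0),.100],q,velocity=.06)
bot.servo_line([*B(-.107,0),.17],q,velocity=.12)
# look low from -y side
bot.reach([*B(0,-.21),.12],ori(AY))
bot.dwell(.2)
o=get_obs();d={}
for n in ["top","scene","wrist"]:
    r=vision.read_camera(n);d[n]=r;cv2.imwrite(f"pics/l_{n}.png",r["frame"][:,:,::-1])
d["tcp"]=o["position"];pickle.dump(d,open("l.pkl","wb"));print(o["time_s"],o["wrist_force"])
crop(d["scene"],360,160,480,285,4.6,"pics/l_s.png")
```

```text
[-6.52339854 -1.93610743 25.51614874] [0.48983752 0.23396342 0.06396221]
25.3417 [ 0.31543063 -0.94808852  0.69246417]
```

View pics/l_s.png

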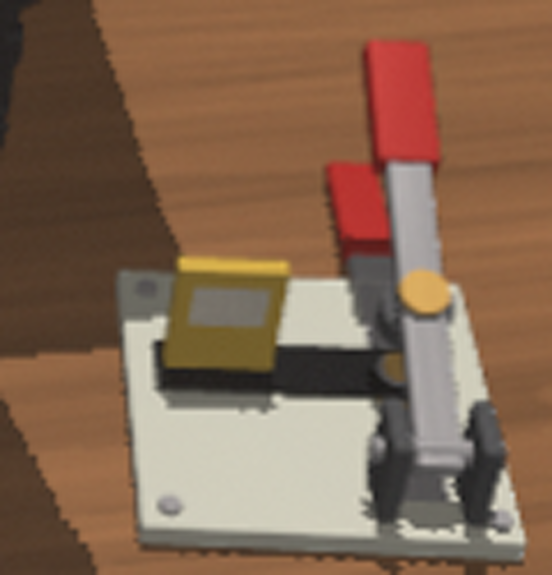

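View pics/l_wrist.png

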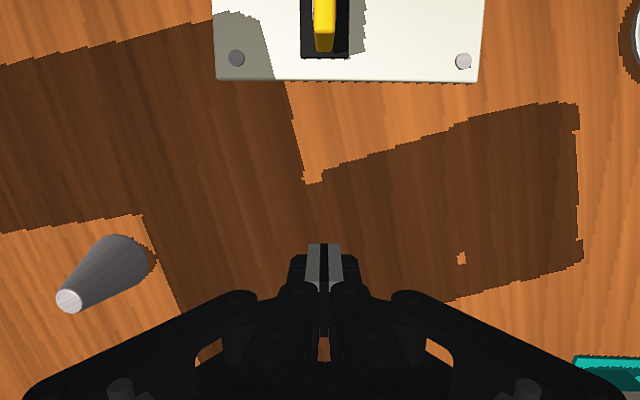

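Run:
```python
from cfg import *
from workcell import *
a=pickle.load(open("i.pkl","rb"))["scene"];b=pickle.load(open("l.pkl","rb"))["scene"]
f=lambda r:cv2.resize(r["frame"][225:260,425:460,::-1],None,fx=11,fy=11,interpolation=cv2.INTER_NEAREST)
cv2.imwrite("pics/m.png",np.hstack([f(a),f(b)]))
A=B(.0017,.0022)
print(proj(b,[[*A,.018],[*A,.021],[*A,.027]])-[425,225])
# candidate look poses: tilt tool forward about board x
for name,lat in (("a",-.04),("b",-.06),("c",.05)):
  for az in (0,-.4,-.8):
   for tilt in (.5,.7,.9):
    h=AY+np.pi/2+az   # viewing heading
    hd=np.array([np.cos(h),np.sin(h),0]);z=np.array([np.cos(h-np.pi/2),np.sin(h-np.pi/2),0])
    y=np.array([0,0,-1])*np.cos(tilt)+hd*np.sin(tilt)
    R=np.c_[np.cross(y,z),y,z]
    # camera rel to tcp in tool-down: +.068 heading,+.124 up
    up=-y;fw=np.cross(z,up);fw=fw if fw@hd>0 else -fw
    cam=.068*fw+.124*up; view=y*np.cos(.27)-fw*np.sin(.27)
    tgt=np.array([*A,.02]);
    for dist in (.2,.25):
      c=tgt-view*dist; t=c-cam
      j=kinematics.solve_ik(t,Rot.from_matrix(R).as_quat())
      if name=="a": print(az,tilt,dist,t.round(3),None if j is None else j.round(2), "tip z",(t+.02*y)[2].round(3),"view el",np.degrees(np.arcsin(-view[2])).round())
```

```text
[[22.78696114 15.14763292]
 [23.04534528 14.10885581]
 [23.56498714 12.02037364]]
0 0.5 0.2 [0.593 0.164 0.073] [ 0.02  0.54  1.92  0.79  0.71 -0.38] tip z 0.056 view el 77.0
0 0.5 0.25 [0.59  0.153 0.122] [-0.    0.46  1.91  0.72  0.79 -0.3 ] tip z 0.104 view el 77.0
0 0.7 0.2 [0.59  0.154 0.063] [-0.09  0.61  1.96  1.08  0.81 -0.73] tip z 0.048 view el 65.0
0 0.7 0.25 [0.586 0.134 0.109] [-0.13  0.53  1.95  0.99  0.87 -0.65] tip z 0.093 view el 65.0
0 0.9 0.2 [0.589 0.147 0.051] [-0.19  0.72  1.96  1.26  0.97 -1.  ] tip z 0.039 view el 54.0
0 0.9 0.25 [0.582 0.118 0.092] [-0.25  0.64  1.97  1.17  1.02 -0.93] tip z 0.079 view el 54.0
-0.4 0.5 0.2 [0.576 0.171 0.073] [ 0.09  0.47  2.08  1.    0.45 -0.17] tip z 0.056 view el 77.0
-0.4 0.5 0.25 [0.569 0.162 0.122] [ 0.07  0.37  2.07  0.84  0.52 -0.01] tip z 0.104 view el 77.0
-0.4 0.7 0.2 [0.57  0.164 0.063] [-0.02  0.53  2.17  1.58  0.56 -0.84] tip z 0.048 view el 65.0
-0.4 0.7 0.25 [0.558 0.147 0.109] [-0.06  0.42  2.18  1.4   0.58 -0.67] tip z 0.093 view el 65.0
-0.4 0.9 0.2 [0.566 0.158 0.051] [-0.12  0.65  2.22  1.86  0.8  -1.24] tip z 0.039 view el 54.0
-0.4 0.9 0.25 [0.549 0.134 0.092] [-0.18  0.55  2.25  1.72  0.8  -1.13] tip z 0.079 view el 54.0
-0.8 0.5 0.2 [0.564 0.185 0.073] [0.23 0.43 2.17 1.14 0.16 0.17] tip z 0.056 view el 77.0
-0.8 0.5 0.25 [0.554 0.179 0.122] [0.23 0.31 2.17 0.7  0.23 0.6 ] tip z 0.104 view el 77.0
-0.8 0.7 0.2 [0.555 0.18  0.063] [ 0.18  0.49  2.3   2.49  0.39 -1.24] tip z 0.048 view el 65.0
-0.8 0.7 0.25 [0.538 0.169 0.109] [ 0.16  0.35  2.33  2.26  0.32 -1.01] tip z 0.093 view el 65.0
-0.8 0.9 0.2 [0.549 0.176 0.051] [ 0.13  0.63  2.4   2.68  0.8  -1.51] tip z 0.039 view el 54.0
-0.8 0.9 0.25 [0.524 0.161 0.092] [ 0.09  0.51  2.45  2.61  0.74 -1.45] tip z 0.079 view el 54.0
```

View pics/m.png

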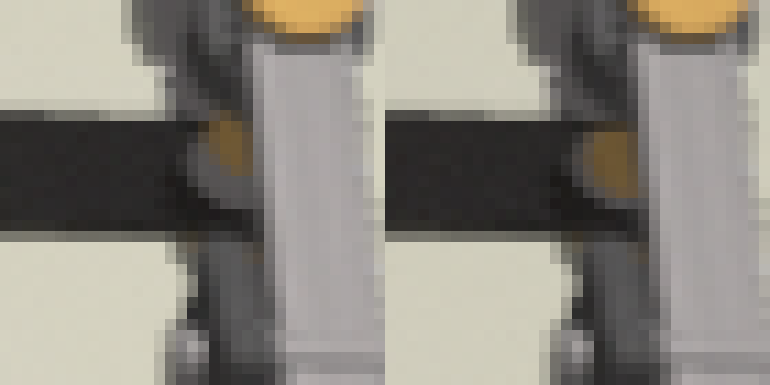

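Scene-camera crop, before and after: the cap has dropped about 2 px (row about 12 to 14, matching the 6 mm shut prediction). It now sits inside its ring and the strip has not moved. Handing in.

Run:
```python
from workcell import *
o=get_obs();print(o["time_s"],o["wrist_force"]);hand_in()
```

```text
25.4917 [ 0.27674469  0.3296033  -0.14583792]
the job is handed in; nothing more can be done
```

I laid the yellow holder flat on the board with its stud over the anvil, pressed the red handle down to its hard stop, and let it spring back open. I handed the job in at 25.5 s.

- **Placement:** after I released the holder, the wrist image put the stud about 0.6 mm from the anvil's centre. The cameras disagreed by 1.5–2 mm on where the board was. I relied mainly on the wrist camera, because it saw the stud and the board in the same picture.
- **Press:** the handle went down to about 47 mm and stopped there, with about 25 N on the wrist. I saw no distinct snap in the force readings.
- **Stud:** in the scene camera the brass cap dropped about 2 px between the before and after pictures, which matches the expected 6 mm to shut. I did not take a close-up from under the jaw.
- **Final state:** the handle is back up, the holder has not visibly moved, and the arm is clear with almost no force on the wrist.

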